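Check the free travel of a kitchen lever press

TASK

Press the lever of the empty fruit press gently down until its resistance firms up (a push of about 12 N on the paddle, never beyond 22 N), then let go of it; it stays down where you left it. Then note how far it travelled by sliding the marker on the upright scale until it is level with the lever's pointer. Leave the marker there, the lever down, and the mug, jar and tin where they are.

Things in the scene. Friction and masses are not known exactly. Their poses are not given: they have to be found in the camera images.
- press: Grey counter-top lever press, fixed; position and yaw vary. Base plate 270 (x) x 180 (y) x 16 mm, column at its far (+x) end, round 68 mm barrel in the middle, flat aluminium scale bar (20 x 8 mm, top 235 mm up) standing at x = -58, y = +59 mm of this frame. Origin: underside, near the plate's middle; z up, -x is the lever's end, +y the scale's side.
- lever: Steel lever, arm 16 mm wide, from the column towards press -x, pale wooden paddle at its end. Origin on its hinge axis (along press y), at x = +90 mm, z = 180 mm of the press. Starts 0.15 to 0.2 rad above level, goes down up to 0.5 rad, stays where it is left. Only press on the paddle, never grip it: squeezing counts towards the 22 N.
- paddle (a point): Centre of the paddle's top face, where to press; 200 mm from the hinge axis, about 225 mm above the counter at the start. The paddle is 44 (along the arm) x 50 (y) x 12 mm and tilts with the lever. Steady drag here: 2 to 4 N, until the buffer is met 13 to 62 mm down; from there the force climbs by about 2 N per mm.
- barrel (a point): Centre of the barrel's top, 146 mm up. A spring buffer hidden in it firms up the lever at a travel that differs each time and cannot be seen. Released from 12 N the lever comes back 2 to 3 mm and rests against the buffer for good; released at under 6 N it has not been pressed firmly enough.
- pointer (a point): Tip of the lever's pointer: a 6 mm steel pin that sticks out sideways (press +y) from the arm, 150 mm from the hinge axis, towards the scale bar. The point lies on the pin's centre line. It goes down with the lever, about three quarters as far as the paddle.
- marker: Brass marker sliding up and down on the scale bar: 26 (x) x 12 mm high, its tab stands out from the bar, from y = +7 to +53 mm of its own frame. Push the tab down from above at about y = +34 mm, or pinch it across x (26 mm). Drag about 3 N, stays where left. Starts near the top, above the pointer's final place; stroke 75 mm. Origin: bar's middle, half its height.
- index (a point): Half height of the marker (6 mm under its top face), in the bar's middle: the height to bring level with the pointer's centre line. Axes like the press.
- mug: White mug, 80 mm wide, 95 mm high, loose, beside the press; origin at the centre of its underside.
- jar: Glass jar with steel lid, 72 mm wide, 110 mm high, loose, beside the press; origin at the centre of its underside.
- tin: Flat bare metal tin, closed, 110 x 70 x 30 mm, loose, beside the press; origin at the centre of its underside.

How it is judged:
By the outcome, as a careful person would: the job done as asked, in the order asked, and still so for the second after the job is handed in, with the robot touching nothing.
It also fails if it takes over 45 s, if anything falls off the work surface, if the arm or the gripper's body presses on something with over 40 N, if the wrist force passes 120 N, or if a joint passes its speed limit or range.

ROBOT

A 6-joint arm with a two-finger parallel gripper is mounted at the origin on the work surface. World frame = base frame: x ahead of the robot, y to its left, z up, the work surface at z = 0. Lengths are in mm, angles in rad, forces in N, time in s.
With the tool pointing down it reaches from about 325 to 875 mm from the base axis. Payload 4.4 kg.
Tool frame: the origin (TCP) lies on the centre line of the jaws, within the pads' length; the fingertips stand 19 mm ahead of it and the grasp point (between the pads) is the TCP; z points along the fingers, y is the line along which they close (so a half turn about z gives the same grasp; the last joint's range is limited). The gripper opens to 85 mm and grips with 20 to 120 N. Pads are 22 mm wide; open, the fingers measure 114 mm over their backs; the gripper's body (76 mm by 85 mm) begins 54 mm behind the grasp point. The pads swing forward as they close: fully open they stand 13 mm farther back than shut.
Start: joints at [1.125, 0.207, 1.542, -0, 1.393, -0.15], TCP at [167.075, 550.194, 250.282] pointing down, gripper open.
Joint ranges: [-2.73, 2.73], [-0.86, 2.22], [0.23, 2.46], [-1.11, 4.25], [0.08, 2.63], [-2.82, 2.82]. Speed limits (rad/s): [2.79, 2.79, 3.14, 3.14, 3.14, 3.14].

INTERFACE

Orientations are given as a 3x3 rotation matrix whose columns are the frame's x, y, z axes.
In Python, from plant import robot gives the robot as it stands. The module is installed in compiled form; this text tells all that it offers.
- The arm moves only by the shell command python3 -m creep 'ROWS' [FORCE]. ROWS is JSON, a list of rows, each a list of 5 numbers: the shift along the tool's x, y, z in units of 40 mm (1.0 is 40 mm), then the turn about the tool's z in units of 6 degrees (1.0 is 6 degrees), then the opening, from -1 (shut) to 1 (fully open). A call has 1 to 10 rows; each row shifts and turns the commanded pose from where the row before left it, along the tool's axes as they then stand; what a row does not reach is not made up. A row lasts 1/12 s, in which the tool goes at most 41.7 mm and 7.16 degrees, less where a joint would pass 70% of its speed; a pose out of reach is approached as far as the arm can. A call is refused whole if a number of a shift passes 1 or a number of a turn 1, either way. A call with a gripper value outside its range is refused whole. The fingers move at their own pace and stop on an object; FORCE is the grip in N (left out, the last holds). Time passes only in rows, so rows that do not move let the fingers close. It gives the time, the measured TCP pose, the force, the opening and the grip force at its end, in the units of the state.
- robot.observe(): the state, without advancing time (a new reading comes with each control period).
- robot.camera(name): name is "scene" or "top"; returns (picture, depth): 384x512x3 uint8, blue, green, red; 384x512 float32, mm along the optical axis (not along the pixel's ray), 0 where there is no reading.
- robot.calibration(name): a dict with "fov_y" (degrees; the focal length in pixels is half the picture's height over the tangent of half this angle, whatever the lens; pixels are square), "cx", "cy" (the principal point, pixels), "R" (3x3) and "t" (3): a world point X has camera coordinates R X + t. Camera axes: x right, y down, z forward; pixel columns grow to the right and rows downward; lengths in mm; the calibration is good to about 2 mm. A picture is of the moment at which its call begins. calibration takes no time and is no camera call.
- robot.finish_job(): hands the job in; it is judged then, once.
Trained networks look in the newest picture that a camera, given by its name, has taken for a name from the list of things; names that differ only in an ending like _2 or _b are one class to them, and where a whole thing is asked for, a point or a joint stands for the part that bears it (a point fixed in the world has none). Each returns a list of dicts, best first, with "conf" (0 to 1); they miss things now and then, are a little off and sometimes report something else, mostly with a low value. They report only what shows in the picture. A call takes as long as a camera call.
- robot.recognise(camera, target): "centre" ([x, y, z] in mm, in the coordinates of the camera as it stood for that picture, good to about 4 mm: the middle of the surface that is visible of it).
The state is a dict: "time": time; "q": joint angles; "joint_vel": joint speeds; "joint_efforts": joint torques, N m; "eef_pos": TCP position; "tcp_rot": TCP orientation; "force": force on the tool from outside, world axes, zero at the start; "torque": the same for the moment, N m; "gripper_width": finger opening in mm; "grasp_force": force on a finger pad.
Only numpy, scipy, OpenCV 4.12 (cv2) and the standard library are available. Lean on these libraries where they do the work, as an engineer would, in place of code of your own. Each camera call takes 0.05 s, during which the arm holds its last target. There are 200 camera calls.

## Working session

There is one attempt and no reset: what is moved stays moved. The work goes in short steps, Python scripts to look and compute and a shell command to move; the robot and the scene stay as the last step left them, time stands still between calls to the robot, and variables do not carry over. Pictures are saved under pics/ and viewed, at most 10 in all, crops included, and the job is handed in when it is done.

```bash
mkdir -p pics
cat > h.py <<'E'
import numpy as np, cv2
from plant import robot
def pix2w(n,u,v,d):
    c=robot.calibration(n); f=192/np.tan(np.radians(c["fov_y"])/2)
    return np.array(c["R"]).T@(np.array([(u-c["cx"])/f*d,(v-c["cy"])/f*d,d])-np.array(c["t"]))
def cam2w(n,p):
    c=robot.calibration(n); return np.array(c["R"]).T@(np.array(p)-np.array(c["t"]))
def w2pix(n,X):
    c=robot.calibration(n); f=192/np.tan(np.radians(c["fov_y"])/2)
    p=np.array(c["R"])@np.array(X)+np.array(c["t"]); return p[0]/p[2]*f+c["cx"],p[1]/p[2]*f+c["cy"],p[2]
def cloud(n,d):
    v,u=np.mgrid[0:384,0:512]; c=robot.calibration(n); f=192/np.tan(np.radians(c["fov_y"])/2)
    P=np.stack([(u-c["cx"])/f*d,(v-c["cy"])/f*d,d],-1)
    return (P-np.array(c["t"]))@np.array(c["R"])
E
python3 - <<'E'
from h import *
np.set_printoptions(precision=1,suppress=True)
for n in ("scene","top"):
    im,d=robot.camera(n); cv2.imwrite(f"pics/{n}0.png",im); np.save(f"{n}0.npy",d)
    c=robot.calibration(n); print(n,c["fov_y"],c["cx"],c["cy"],-np.array(c["R"]).T@np.array(c["t"]))
    for t in ("press","lever","paddle","barrel","pointer","marker","index","mug","jar","tin"):
        for r in robot.recognise(n,t)[:2]: print(t,round(r["conf"],2),cam2w(n,r["centre"]),np.array(w2pix(n,cam2w(n,r["centre"]))))
s=robot.observe(); print(s)
a=cv2.imread("pics/scene0.png");
E
```

```text
scene 44.458045832355815 256.5452390744056 189.73140796994858 [1052.   532.2  931.6]
press 0.88 [673.9 -69.8  55.9] [ 206.3  196.3 1121.5]
lever 0.74 [611.5 -80.8 199.4] [ 219.6  138.3 1042.2]
lever 0.25 [781.8  93.3  89.8] [212.8 259.  972.4]
paddle 0.7 [608.  -76.7 209.3] [ 221.7  135.2 1034.1]
barrel 0.68 [673.1 -69.6  51.4] [ 206.7  197.4 1125.2]
pointer 0.68 [605.6 -77.  204.5] [ 222.6  136.2 1039. ]
marker 0.84 [621.7   9.7 215.3] [242.8 157.5 982.8]
index 0.61 [616.1   7.  218.4] [243.9 154.5 984.1]
index 0.59 [ 476.6 -261.2   28.9] [ 220.   125.8 1316.4]
mug 0.77 [ 615.7 -273.8   76.1] [ 174.6  134.7 1227. ]
mug 0.66 [619.3   8.9 215. ] [243.4 156.9 984.5]
jar 0.59 [779.8  90.7  89.4] [212.8 257.7 974.8]
tin 0.96 [ 476.  -261.7   29.6] [ 220.1  125.4 1316.4]
top 52.66953326832095 257.78153158949596 194.8238693720734 [496.   61.3 946.3]
lever 0.83 [590.1 -76.2 211.9] [318.8 198.8 743.9]
paddle 0.56 [592.6 -71.7 211.4] [316.3 197.7 744.6]
barrel 0.63 [638.  -70.7  16.9] [301.1 190.  943.4]
pointer 0.95 [591.5 -75.1 206. ] [317.6 198.5 749.9]
marker 0.96 [615.1   5.  218.2] [276.3 186.5 738.9]
index 0.69 [614.2   8.  216.7] [274.7 187.2 740.1]
mug 0.97 [ 632.1 -267.5   46.1] [385.6 188.4 919.2]
jar 0.79 [759.8  76.5 109.3] [238.5 131.3 865.1]
jar 0.35 [ 473.3 -253.1   30.5] [382.3 256.3 911.8]
tin 0.91 [ 474.6 -253.1   28.7] [382.  255.7 913.8]
{'time': 1.1, 'q': array([ 1.1,  0.2,  1.5, -0. ,  1.4, -0.2]), 'joint_vel': array([ 0., -0.,  0.,  0., -0.,  0.]), 'joint_efforts': array([  0. , -38.3, -29.2,  -0. ,   0. ,   0. ]), 'eef_pos': array([167.1, 550.2, 250.3]), 'tcp_rot': array([[-1. ,  0.3,  0. ],
       [ 0.3,  1. ,  0. ],
       [-0. ,  0. , -1. ]]), 'force': array([-0.3, -0.1, -0.5]), 'torque': array([0., 0., 0.]), 'grasp_force': 0.0, 'gripper_width': 85.31572412004738}
```

View pics/scene0.png

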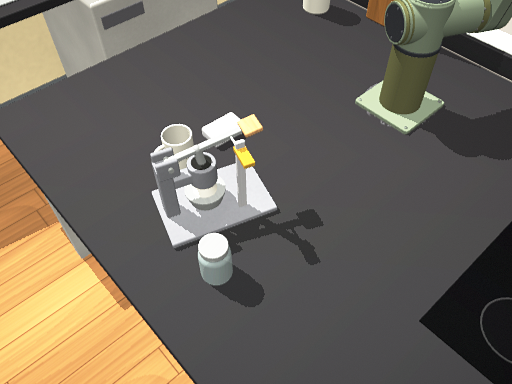

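View pics/top0.png

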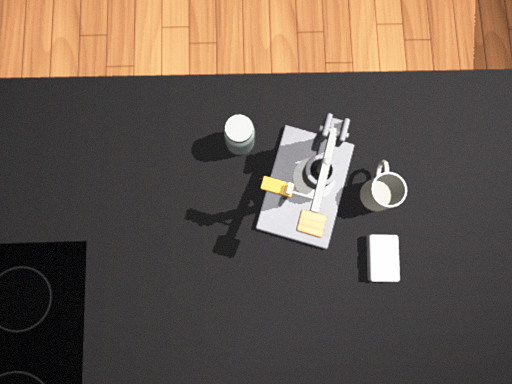

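The scene view shows the paddle at (250,126), the marker at (243,155) and the press at (210,190). In the top view the paddle is at (312,223), the marker tab at (273,186) and the bar at (290,189). I'll measure these in depth next.

```bash
python3 - <<'E'
from h import *
np.set_printoptions(precision=1,suppress=True)
for n in ("top","scene"):
    im=cv2.imread(f"pics/{n}0.png"); d=np.load(f"{n}0.npy"); C=cloud(n,d)
    hsv=cv2.cvtColor(im,cv2.COLOR_BGR2HSV)
    box=dict(top=(105,255,250,365),scene=(100,250,145,285))[n]
    m=np.zeros(d.shape,bool); m[box[0]:box[1],box[2]:box[3]]=1
    m&=d>0
    for nm,lo,hi in (("wood/brass",(10,60,120),(35,255,255)),):
        mm=m&(cv2.inRange(hsv,lo,hi)>0)
        k,l,st,ce=cv2.connectedComponentsWithStats(mm.astype(np.uint8))
        for i in range(1,k):
            if st[i,4]>20:
                p=C[l==i]; s=l==i; r=cv2.minAreaRect(p[:,:2].astype(np.float32)); print(n,st[i],ce[i],np.median(p,0),p.min(0),p.max(0),r,hsv[s].mean(0))
                print("  z pct",np.percentile(p[:,2],[5,25,50,75,95]))
    if n=="top":
        z=C[...,2]
        pl=m&(z>8)&(z<26); p=C[pl][:,:2].astype(np.float32)
        r=cv2.minAreaRect(p); print("plate",r,cv2.boxPoints(r), np.median(z[pl]))
        a=m&(z>150); p=C[a]; print(len(p))
        # arm
    im2=cv2.resize(im[box[0]:box[1],box[2]:box[3]],None,fx=4,fy=4,interpolation=cv2.INTER_CUBIC); cv2.imwrite(f"pics/{n}0c.png",im2)
E
python3 -c "
import cv2,numpy as np
a=cv2.imread('pics/top0c.png');b=cv2.imread('pics/scene0c.png');h=600
o=np.zeros((600,800,3),np.uint8)
a=a[:600,:400] if 0 else cv2.resize(a,(400,int(a.shape[0]*400/a.shape[1])));b=cv2.resize(b,(400,int(b.shape[0]*400/b.shape[1])))
o[:a.shape[0],:400]=a;o[:b.shape[0],400:]=b
cv2.imwrite('pics/both0.png',o)"
```

```text
top [260 176  28  20 370] [273.9 185.2] [618.    9.1 217.2] [598.8 -32.5  14.4] [672.1  36.  228.1] ((637.7437744140625, 2.293621063232422), (50.78761672973633, 67.24305725097656), 71.28623962402344) [ 24.7 119.6 242. ]
  z pct [213.5 216.2 217.2 218.1 219.2]
top [287 185   8  13  30] [290.7 192.2] [605.7 -24.9 215.3] [596.4 -54.1  14.5] [648.6 -14.7 220. ] ((621.3084106445312, -36.9000244140625), (10.10107707977295, 64.02584838867188), 50.74259567260742) [ 22.1 100.9 226. ]
  z pct [ 14.7  17.2 215.3 217.2 219. ]
top [297 210  28  28 286] [309.3 224.1] [541.6 -54.2 216.1] [ 517.4 -119.7   13.9] [569.5 -30.9 221.2] ((539.4664916992188, -74.75362396240234), (83.53590393066406, 44.65364074707031), 71.27557373046875) [ 21.4  78.2 244.9]
  z pct [212.  214.3 216.1 217.5 219.6]
plate ((651.3037109375, -80.05642700195312), (306.1471252441406, 269.9735412597656), 72.41325378417969) [[ 476.4 -185.2]
 [ 733.7 -266.8]
 [ 826.2   25.1]
 [ 568.9  106.6]] 15.421454946472608
2486
scene [237 114  26  23 304] [250.5 125.3] [542.6 -52.1 215.8] [ 349.9 -271.    -3.3] [570.5 -28.8 220.8] ((458.80474853515625, -149.1236114501953), (310.458984375, 62.68510818481445), 48.86548614501953) [ 24.9  87.1 236.8]
  z pct [205.6 212.6 215.8 217.6 219.7]
scene [233 145  22  24 298] [244.1 156.7] [619.   10.8 217.7] [ 460.1 -197.7   -6.2] [636.   37.9 222.7] ((547.6634521484375, -74.38209533691406), (272.0621337890625, 52.28339767456055), 51.9945182800293) [ 25.2 164.6 233.2]
  z pct [208.3 215.8 217.7 218.6 219.9]
```

View pics/both0.png

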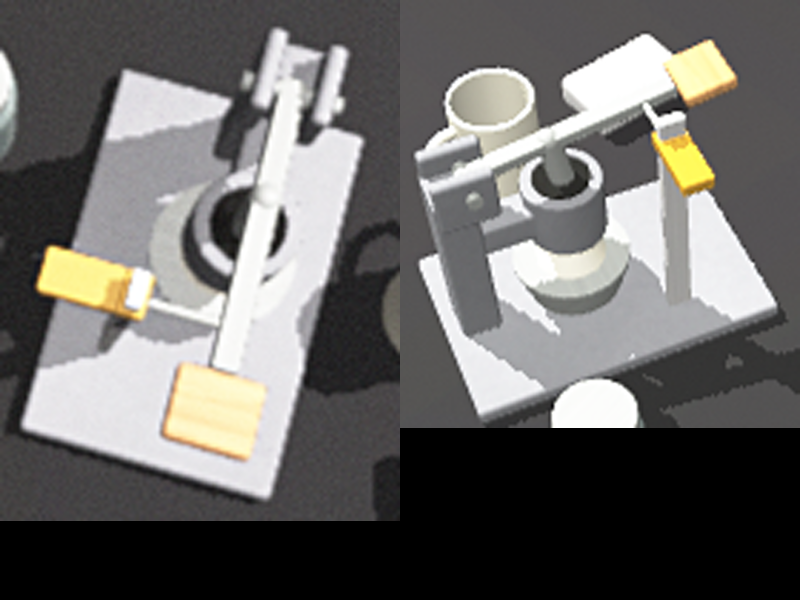

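Top crop: paddle at (215,410), brass tab at (85,280), bar top at (138,290), pin running from (155,300) to (220,320), lever yawed about -17°. Scene crop agrees.

```bash
cat >> h.py <<'E'
def go(X):  # tool-frame shift in units
    s=robot.observe(); return np.array(s["tcp_rot"]).T@(np.array(X)-s["eef_pos"])/40
E
python3 - <<'E'
from h import *
np.set_printoptions(precision=2,suppress=True)
for n in ("top","scene"):
    im=cv2.imread(f"pics/{n}0.png"); d=np.load(f"{n}0.npy"); C=cloud(n,d); hsv=cv2.cvtColor(im,cv2.COLOR_BGR2HSV)
    mm=(d>0)&(C[...,2]>198)&(C[...,2]<245)
    br=mm&(cv2.inRange(hsv,(10,50,120),(35,255,255))>0)
    pad=C[br&(C[...,0]<575)&(C[...,1]<-20)]; tab=C[br&(C[...,0]>585)&(C[...,1]>-22)]
    for nm,p in (("pad",pad),("tab",tab)):
        r=cv2.minAreaRect(p[:,:2].astype(np.float32)); A=np.c_[p[:,:2]-p[:,:2].mean(0),np.ones(len(p))]
        co=np.linalg.lstsq(A,p[:,2],rcond=None)[0]; print(n,nm,len(p),r,p.mean(0),"plane",co)
    arm=C[mm&~br&(hsv[...,1]<40)&(C[...,0]<720)&(C[...,0]>565)&(C[...,1]<-55)]
    if len(arm)>30:
        u=arm[:,:2]-np.median(arm[:,:2],0); w=np.linalg.svd(u,full_matrices=0)[2][0]; print("arm yaw",np.degrees(np.arctan(w[1]/w[0])),len(arm),np.median(arm,0))
s=robot.observe(); y=s["tcp_rot"][:,1]; print("tool y yaw",np.degrees(np.arctan2(y[1],y[0])),go([542,-54,330]))
E
```

```text
top pad 517 ((545.0199584960938, -58.794891357421875), (49.34077453613281, 44.937110900878906), 72.25621032714844) [543.78 -56.95 215.92] plane [ -0.12   0.04 215.92]
top tab 379 ((617.2130126953125, 4.2313690185546875), (59.94129943847656, 26.651308059692383), 72.2893295288086) [617.24   8.43 216.99] plane [  0.05  -0.03 216.99]
arm yaw -22.376932181773263 449 [612.17 -79.38 204.66]
scene pad 360 ((544.5020141601562, -57.535404205322266), (51.21397399902344, 44.7127685546875), 75.1209945678711) [545.54 -54.13 215.36] plane [ -0.16  -0.01 215.36]
scene tab 281 ((616.595947265625, 8.824132919311523), (56.12043380737305, 26.27022933959961), 71.04499816894531) [619.03  11.75 216.87] plane [ -0.1   -0.02 216.87]
arm yaw -22.951626114448473 345 [609.68 -77.31 203.95]
tool y yaw 73.10726348782521 [-13.36 -11.73  -1.99]
```

```bash
python3 -m creep '[[0,0,-1,0,-1],[0,0,-1,0,-1],[-0.74,-0.65,0,0,-1],[-0.74,-0.65,0,0,-1],[-0.74,-0.65,0,0,-1],[-0.74,-0.65,0,0,-1],[-0.74,-0.65,0,0,-1],[-0.74,-0.65,0,0,-1],[-0.74,-0.65,0,0,-1],[-0.74,-0.65,0,0,-1]]' 20; python3 -m creep '[[-0.74,-0.65,0,0,-1],[-0.74,-0.65,0,0,-1],[-0.74,-0.65,0,0,-1],[-0.74,-0.65,0,0,-1],[-0.74,-0.65,0,0,-1],[-0.74,-0.65,0,0,-1],[-0.74,-0.65,0,0,-1],[-0.74,-0.65,0,0,-1],[-0.74,-0.65,0,0,-1],[-0.74,-0.65,0,0,-1]]'; python3 -m creep '[[0,0,0,1,-1],[0,0,0,1,-1],[0,0,0,1,-1],[0,0,0,1,-1],[0,0,0,1,-1],[0,0,0,1,-1],[0,0,0,1,-1],[0,0,0,1,-1],[0,0,0,1,-1],[0,0,0,1,-1]]'; python3 -m creep '[[0,0,0,1,-1],[0,0,0,1,-1],[0,0,0,1,-1],[0,0,0,1,-1],[0,0,0,1,-1],[0,0,0,0.13,-1],[0,0,0,0,-1]]'
python3 - <<'E'
from h import *
s=robot.observe();y=s["tcp_rot"][:,1];print(go([544.5,-58,245]),np.degrees(np.arctan2(y[1],y[0])),s["q"])
E
```

```text
time: 1.93
eef_pos: [333.7, 280.7, 330.6]
tcp_rot: [[-0.957, 0.29, 0.001], [0.29, 0.957, 0.0], [-0.001, 0.001, -1.0]]
force: [1.1, 0.6, -0.7]
gripper_width: 0.1
grasp_force: 0.0
time: 2.77
eef_pos: [541.6, -54.4, 330.4]
tcp_rot: [[-0.957, 0.291, 0.0], [0.291, 0.957, 0.0], [-0.0, 0.0, -1.0]]
force: [0.7, 0.2, 0.2]
gripper_width: 0.1
grasp_force: 0.0
time: 3.6
eef_pos: [540.9, -52.4, 330.3]
tcp_rot: [[-0.222, 0.975, -0.0], [0.975, 0.222, 0.0], [0.0, -0.0, -1.0]]
force: [-0.2, 0.7, -0.6]
gripper_width: -0.1
grasp_force: 0.0
time: 4.18
eef_pos: [540.9, -52.4, 330.3]
tcp_rot: [[0.302, 0.953, 0.0], [0.953, -0.302, 0.0], [0.0, 0.0, -1.0]]
force: [0.1, -0.7, -0.1]
gripper_width: -0.2
grasp_force: 0.0
[-0.10694075  0.12828399  2.13245342] -17.55834631958851 [-2.55845600e-01  8.77908979e-02  1.51221243e+00  3.33750358e-05
  1.54155504e+00  5.06043786e-02]
```

```bash
python3 -m creep '[[-0.11,0.13,0.7,0,-1],[0,0,0.7,0,-1],[0,0,0.6,0,-1],[0,0,0,0,-1]]'; for i in 1; do python3 -m creep '[[0,0,0.05,0,-1],[0,0,0.05,0,-1]]' | grep -E 'eef|force: \[|time'; done
python3 - <<'E'
from h import *
for n in("top","scene"):
    im,d=robot.camera(n); cv2.imwrite(f"pics/{n}1.png",im)
a=cv2.resize(cv2.imread("pics/top1.png")[150:260,250:350],(400,440),interpolation=2);b=cv2.resize(cv2.imread("pics/scene1.png")[70:180,180:280],(400,440),interpolation=2)
cv2.imwrite("pics/both1.png",np.hstack([a,b]))
E
```

```text
time: 4.52
eef_pos: [540.9, -57.3, 244.3]
tcp_rot: [[0.302, 0.953, -0.011], [0.953, -0.302, 0.003], [-0.0, -0.012, -1.0]]
force: [-1.4, -0.6, -0.6]
gripper_width: -0.0
grasp_force: 0.0
time: 4.68
eef_pos: [545.5, -58.4, 247.9]
force: [0.3, 0.2, -0.1]
```

View pics/both1.png

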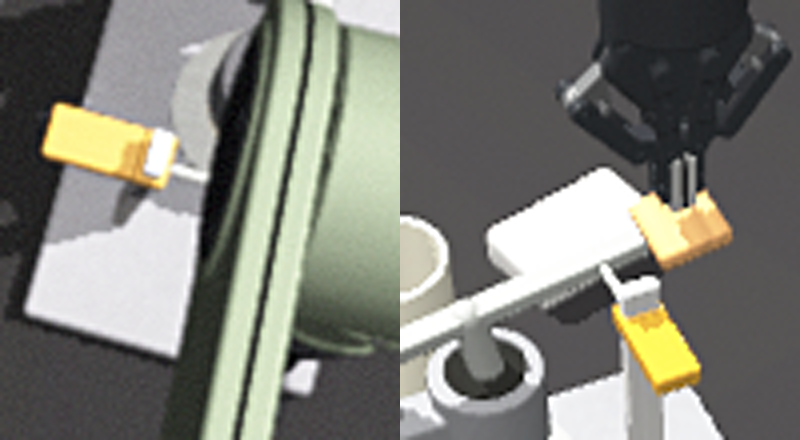

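The crops show the fingertips just over the paddle centre, at (685,210) in the right crop, with the tab free. I'll go down slowly to contact.

```bash
F='pos|ce: \['
python3 -m creep '[[0,0,0.05,0,-1],[0,0,0.05,0,-1]]' | grep -E "$F"
python3 -m creep '[[0,0,0.05,0,-1],[0,0,0.05,0,-1]]' | grep -E "$F"
python3 -m creep '[[0,0,0.05,0,-1],[0,0,0,0,-1]]' | grep -E "$F"
python3 -m creep '[[0,0,0.05,0,-1],[0,0,0,0,-1]]' | grep -E "$F"
python3 -m creep '[[0,0,0.05,0,-1],[0,0,0,0,-1]]' | grep -E "$F"
python3 -m creep '[[0,0,0.05,0,-1],[0,0,0,0,-1]]' | grep -E "$F"
```

```text
eef_pos: [545.5, -58.4, 243.8]
force: [0.2, -0.3, -0.1]
eef_pos: [544.7, -58.2, 238.5]
force: [0.1, -0.7, 0.1]
eef_pos: [544.5, -58.1, 236.0]
force: [-0.5, -0.5, -0.5]
eef_pos: [544.5, -58.2, 234.2]
force: [-0.7, 0.7, 0.9]
eef_pos: [544.5, -58.2, 232.2]
force: [-0.4, -0.4, 1.9]
eef_pos: [544.5, -58.2, 230.0]
force: [-0.2, -0.2, 1.7]
```

```bash
F='pos|ce: \['
python3 -m creep '[[0,0,0.05,0,-1],[0,0,0.05,0,-1]]' | grep -E "$F"
python3 -m creep '[[0,0,0.05,0,-1],[0,0,0,0,-1]]' | grep -E "$F"
python3 -m creep '[[0,0,0.05,0,-1],[0,0,0,0,-1]]' | grep -E "$F"
```

```text
eef_pos: [544.4, -58.1, 226.2]
force: [-0.9, -0.2, 2.5]
eef_pos: [544.2, -58.1, 223.5]
force: [0.3, 0.8, 0.7]
eef_pos: [544.5, -58.2, 221.9]
force: [-0.1, 0.5, 1.9]
```

```bash
F='pos|ce: \['
python3 -m creep '[[0,0,0.05,0,-1],[0,0,0,0,-1]]' | grep -E "$F"
python3 -m creep '[[0,0,0.05,0,-1],[0,0,0,0,-1]]' | grep -E "$F"
python3 -m creep '[[0,0,0.05,0,-1],[0,0,0,0,-1]]' | grep -E "$F"
```

```text
eef_pos: [544.6, -58.2, 220.0]
force: [-0.7, -0.1, 0.4]
eef_pos: [544.6, -58.2, 218.0]
force: [-1.8, -0.3, 1.8]
eef_pos: [544.5, -58.2, 216.0]
force: [-0.4, 0.0, 0.9]
```

```bash
python3 -c "
from h import *
print(robot.observe()['time'],robot.observe()['force'])"
```

```text
6.7833 [-0.43234093  0.02711825  0.94237334]
```

```bash
F='pos|ce: \['
python3 -m creep '[[0,0,0.05,0,-1],[0,0,0,0,-1]]' | grep -E "$F"
python3 -m creep '[[0,0,0.05,0,-1],[0,0,0,0,-1]]' | grep -E "$F"
python3 -m creep '[[0,0,0.05,0,-1],[0,0,0,0,-1]]' | grep -E "$F"
```

```text
eef_pos: [544.5, -58.2, 213.9]
force: [0.4, -0.3, 0.5]
eef_pos: [544.5, -58.2, 211.9]
force: [-0.4, 0.3, 1.0]
eef_pos: [544.5, -58.2, 209.9]
force: [-0.6, 0.3, 0.2]
```

```bash
F='pos|ce: \['
python3 -m creep '[[0,0,0.05,0,-1],[0,0,0,0,-1]]' | grep -E "$F"
python3 -m creep '[[0,0,0.05,0,-1],[0,0,0,0,-1]]' | grep -E "$F"
python3 -m creep '[[0,0,0.05,0,-1],[0,0,0,0,-1]]' | grep -E "$F"
python3 - <<'E'
from h import *
im,d=robot.camera("scene"); C=cloud("scene",d); hsv=cv2.cvtColor(im,cv2.COLOR_BGR2HSV)
m=(cv2.inRange(hsv,(10,50,120),(35,255,255))>0)&(C[...,2]>100)&(C[...,0]<575)&(C[...,1]<-20)&(d>0)&(C[...,0]>500)
print(m.sum(),C[m].mean(0),np.percentile(C[m][:,2],[10,50,90]))
E
```

```text
eef_pos: [544.5, -58.2, 207.9]
force: [-0.3, 0.4, 1.2]
eef_pos: [544.5, -58.2, 205.9]
force: [-0.2, 0.8, 0.7]
eef_pos: [544.6, -58.2, 204.0]
force: [0.1, -0.5, 1.5]
231 [547.12017564 -47.35618705 183.8104943 ] [178.7805496  184.52869    186.68654049]
```

Lever follows (paddle top about 185 = TCP − 19). Continuing.

```bash
F='pos|ce: \['
python3 -m creep '[[0,0,0.05,0,-1],[0,0,0,0,-1]]' | grep -E "$F"
python3 -m creep '[[0,0,0.05,0,-1],[0,0,0,0,-1]]' | grep -E "$F"
python3 -m creep '[[0,0,0.05,0,-1],[0,0,0,0,-1]]' | grep -E "$F"
```

```text
eef_pos: [544.6, -58.2, 202.0]
force: [-0.3, 0.6, 0.2]
eef_pos: [544.6, -58.2, 200.0]
force: [-0.4, -0.1, 1.2]
eef_pos: [544.6, -58.2, 198.0]
force: [0.0, 0.8, 0.8]
```

```bash
F='pos|ce: \['
python3 -m creep '[[0,0,0.03,0,-1],[0,0,0,0,-1]]' | grep -E "$F"
python3 -m creep '[[0,0,0.03,0,-1],[0,0,0,0,-1]]' | grep -E "$F"
python3 -m creep '[[0,0,0.03,0,-1],[0,0,0,0,-1]]' | grep -E "$F"
```

```text
eef_pos: [544.6, -58.2, 196.9]
force: [-1.0, -0.5, 0.4]
eef_pos: [544.6, -58.2, 195.8]
force: [-0.4, 0.1, 1.5]
eef_pos: [544.6, -58.2, 194.6]
force: [-0.2, 0.3, 1.3]
```

```bash
F='pos|ce: \['
python3 -m creep '[[0,0,0.05,0,-1],[0,0,0,0,-1]]' | grep -E "$F"
python3 -m creep '[[0,0,0.05,0,-1],[0,0,0,0,-1]]' | grep -E "$F"
python3 -m creep '[[0,0,0.05,0,-1],[0,0,0,0,-1]]' | grep -E "$F"
```

```text
eef_pos: [544.7, -58.2, 192.5]
force: [0.1, 0.4, 0.4]
eef_pos: [544.7, -58.2, 190.4]
force: [0.6, -0.3, 1.5]
eef_pos: [544.7, -58.3, 188.5]
force: [0.1, -0.5, 1.8]
```

```bash
F='pos|ce: \[|time'
python3 -m creep '[[0,0,0.05,0,-1],[0,0,0,0,-1]]' | grep -E "$F"
python3 -m creep '[[0,0,0.05,0,-1],[0,0,0,0,-1]]' | grep -E "$F"
```

```text
time: 9.5
eef_pos: [544.7, -58.3, 186.5]
force: [0.0, -0.4, 1.7]
time: 9.67
eef_pos: [544.7, -58.3, 184.6]
force: [1.4, 0.1, 1.1]
```

```bash
F='pos|ce: \['
python3 -m creep '[[0,0,0.05,0,-1],[0,0,0,0,-1]]' | grep -E "$F"
python3 -m creep '[[0,0,0.05,0,-1],[0,0,0,0,-1]]' | grep -E "$F"
```

```text
eef_pos: [544.8, -58.3, 182.9]
force: [1.2, -2.2, 3.2]
eef_pos: [545.0, -58.4, 181.3]
force: [1.1, -0.6, 5.5]
```

```bash
F='pos|ce: \['
python3 -m creep '[[0,0,0.05,0,-1],[0,0,0,0,-1]]' | grep -E "$F"
python3 -m creep '[[0,0,0.03,0,-1],[0,0,0,0,-1]]' | grep -E "$F"
```

```text
eef_pos: [545.2, -58.4, 179.8]
force: [-0.4, -0.1, 7.9]
eef_pos: [545.2, -58.4, 179.0]
force: [-1.6, -0.5, 7.7]
```

```bash
F='pos|ce: \['
python3 -m creep '[[0,0,0.03,0,-1],[0,0,0,0,-1]]' | grep -E "$F"
python3 -m creep '[[0,0,0.03,0,-1],[0,0,0,0,-1]]' | grep -E "$F"
```

```text
eef_pos: [545.4, -58.5, 178.2]
force: [-1.9, 0.3, 9.7]
eef_pos: [545.5, -58.5, 177.4]
force: [-2.5, -0.4, 12.6]
```

```bash
F='pos|ce: \['
python3 -m creep '[[0,0,0.0,0,-1]]' | grep -E "$F"
python3 -m creep '[[0,0,0.0,0,-1]]' | grep -E "$F"
```

```text
eef_pos: [545.5, -58.5, 177.4]
force: [-1.4, 0.8, 12.0]
eef_pos: [545.5, -58.5, 177.3]
force: [-1.7, 0.8, 10.8]
```

```bash
F='pos|ce: \['
python3 -m creep '[[0,0,0.01,0,-1],[0,0,0,0,-1]]' | grep -E "$F"
python3 -m creep '[[0,0,-0.05,0,-1],[0,0,0,0,-1]]' | grep -E "$F"
python3 -m creep '[[0,0,-0.03,0,-1],[0,0,0,0,-1]]' | grep -E "$F"
python3 -m creep '[[0,0,-0.03,0,-1],[0,0,0,0,-1]]' | grep -E "$F"
python3 -m creep '[[0,0,-0.03,0,-1],[0,0,0,0,-1]]' | grep -E "$F"
python3 -m creep '[[0,0,-0.5,0,-1],[0,0,-1,0,-1],[0,0,-1,0,-1],[0,0,-1,0,-1]]' | grep -E "$F"
```

```text
eef_pos: [545.5, -58.5, 177.1]
force: [-2.0, -0.1, 11.5]
eef_pos: [545.1, -58.4, 177.6]
force: [-0.7, -0.1, 8.3]
eef_pos: [544.5, -58.2, 177.8]
force: [0.6, -0.1, 4.1]
eef_pos: [543.6, -57.9, 178.2]
force: [-0.5, -0.6, -0.4]
eef_pos: [543.9, -58.0, 179.6]
force: [-0.5, 0.2, -0.4]
eef_pos: [543.6, -57.9, 320.7]
force: [1.0, 0.3, -0.1]
```

```bash
python3 -m creep '[[-0.3,-0.94,0,0,-1],[-0.3,-0.94,0,0,-1],[-0.3,-0.94,0,0,-1],[-0.3,-0.94,0,0,-1],[0,0,0,0,-1]]' | grep -E "pos|time"
cat > meas.py <<'E'
from h import *
np.set_printoptions(precision=2,suppress=True)
import sys
N=int(sys.argv[1]); tag=sys.argv[2]
a=np.radians(-17.7); R2=np.array([[np.cos(a),-np.sin(a)],[np.sin(a),np.cos(a)]])
bar=np.array([609.5,-16.3]); O=bar-R2@np.array([-58,59])   # press origin
for n in ("top","scene"):
    ims=[];ds=[]
    for i in range(N):
        im,d=robot.camera(n); ims.append(im.astype(float)); ds.append(np.where(d>0,d,np.nan))
    im=np.mean(ims,0).astype(np.uint8); d=np.nan_to_num(np.nanmedian(ds,0)); cv2.imwrite(f"pics/{n}{tag}.png",im); np.save(f"{n}{tag}.npy",d)
    C=cloud(n,d); P=C.copy(); P[...,:2]=(C[...,:2]-O)@R2
    def show(nm,x0,x1,y0,y1,z0,z1):
        m=(d>0)&(P[...,0]>x0)&(P[...,0]<x1)&(P[...,1]>y0)&(P[...,1]<y1)&(P[...,2]>z0)&(P[...,2]<z1)
        q=P[m]; print(n,nm,len(q), q.mean(0) if len(q) else "", np.percentile(q[:,2],[10,25,50,75,90]) if len(q) else "")
        return q
    show("paddle",-130,-90,-22,22,130,240); show("pin",-70,-48,14,48,130,225); show("tab",-67,-49,72,108,150,235); show("bartop",-66,-50,56,62,228,245)
    show("plate",-130,-75,-80,80,5,30)
    q=show("arm",-85,60,-6,6,140,225)
    if len(q)>20: f=np.polyfit(q[:,0],q[:,2],1); print(" arm slope",f, "z at -58:",np.polyval(f,-58))
E
python3 meas.py 5 2
python3 - <<'E'
import cv2,numpy as np
a=cv2.resize(cv2.imread("pics/top2.png")[150:260,250:350],(400,440),interpolation=2);b=cv2.resize(cv2.imread("pics/scene2.png")[110:220,180:280],(400,440),interpolation=2)
cv2.imwrite("pics/both2.png",np.hstack([a,b]))
E
```

```text
time: 12.42
eef_pos: [380.1, -56.8, 318.3]
top paddle 421 [-109.67    0.03  156.92] [154.36 155.42 157.08 158.35 159.47]
top pin 48 [-57.56  30.1  160.58] [159.03 159.9  160.64 161.32 161.8 ]
top tab 178 [-57.91  89.96 217.36] [216.68 216.89 217.3  217.81 218.09]
top bartop 28 [-58.    59.03 234.32] [233.37 233.79 234.26 234.86 235.22]
top plate 1072 [-104.99    7.86   15.36] [14.24 14.76 15.35 15.94 16.49]
top arm 433 [-12.22   0.09 170.52] [162.22 165.34 170.78 177.24 179.25]
 arm slope [  0.14 172.2 ] z at -58: 164.20866394976912
scene paddle 195 [-111.89    1.32  157.65] [155.43 156.35 157.75 159.08 159.88]
scene pin 10 [-58.75  19.77 160.79] [159.43 160.07 160.64 161.53 162.36]
scene tab 111 [-57.87  90.4  218.02] [217.21 217.51 218.08 218.51 218.77]
scene bartop 31 [-57.71  59.88 233.3 ] [229.7  231.33 234.32 235.27 235.82]
scene plate 716 [-104.56   18.63   16.1 ] [14.81 15.45 16.1  16.75 17.39]
scene arm 384 [  2.8    1.26 165.8 ] [146.64 157.18 168.92 175.35 179.22]
 arm slope [  0.06 165.65] z at -58: 162.4254147582357
```

View pics/both2.png

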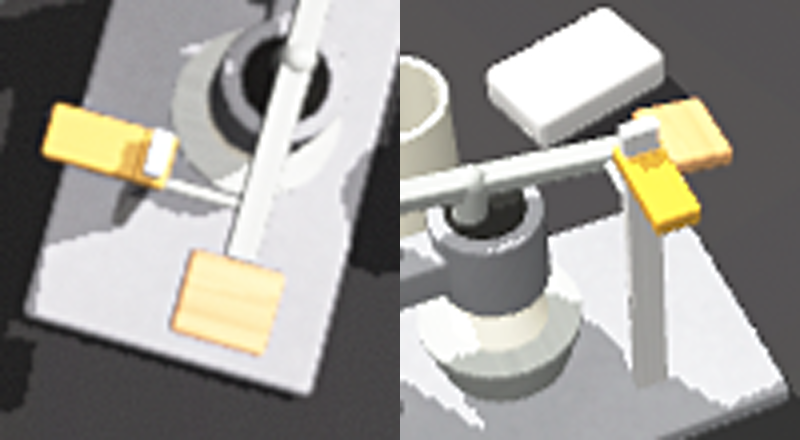

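Top crop: lever down, paddle at (230,300), pin from (165,183) to (235,203), tab still up at (95,140). Pin centre is about 158.8 mm up, so the marker's top should go to about 164.8 (now 218).

Run:
```python
from h import *
print(go([622.3,23.7,248]))
```

```text
[3.73510674 4.97676495 1.79959367]
```

```bash
F='pos|ce: \['; python3 -m creep '[[0.53,0.71,0,0,-1],[0.53,0.71,0,0,-1],[0.53,0.71,0,0,-1],[0.53,0.71,0,0,-1],[0.53,0.71,0,0,-1],[0.53,0.71,0,0,-1],[0.55,0.72,0,0,-1],[0,0,0,0,-1],[0,0,0,0,-1]]' | grep -E "$F"
python3 -m creep '[[0,0,0.6,0,-1],[0,0,0.6,0,-1],[0,0,0.5,0,-1],[0,0,0,0,-1],[0,0,0,0,-1]]' | grep -E "$F"
```

```text
eef_pos: [622.9, 24.2, 317.5]
force: [-0.5, 0.6, -0.8]
eef_pos: [620.3, 23.2, 251.4]
force: [0.8, -0.6, 1.4]
```

```bash
F='pos|ce: \['; python3 -m creep '[[0,0,0.1,0,-1],[0,0,0.1,0,-1],[0,0,0.1,0,-1],[0,0,0,0,-1]]' | grep -E "$F"
python3 -m creep '[[0,0,0.05,0,-1],[0,0,0.05,0,-1],[0,0,0,0,-1]]' | grep -E "$F"
python3 -m creep '[[0,0,0.1,0,-1],[0,0,0.1,0,-1],[0,0,0,0,-1]]' | grep -E "$F"
python3 -m creep '[[0,0,0.1,0,-1],[0,0,0.1,0,-1],[0,0,0.1,0,-1],[0,0,0,0,-1]]' | grep -E "$F"
```

```text
eef_pos: [621.7, 23.4, 240.4]
force: [0.0, 0.3, 0.1]
eef_pos: [622.0, 23.4, 236.4]
force: [-1.0, -0.4, 0.4]
eef_pos: [621.9, 23.4, 227.6]
force: [0.6, 0.1, 0.7]
eef_pos: [621.5, 23.4, 215.1]
force: [-0.1, 0.2, 0.1]
```

```bash
python3 meas.py 1 3 | grep -E "tab|paddle|pin"
```

```text
top paddle 207 [-111.35   11.02  156.53] [153.76 154.94 156.8  158.24 159.05]
top pin 49 [-57.6   30.71 160.62] [158.99 159.8  160.75 161.65 161.97]
top tab 3 [-65.91  73.92 195.64] [194.74 194.76 194.79 196.09 196.88]
scene paddle 0  
scene pin 0  
scene tab 30 [-53.08  98.46 205.93] [194.38 195.17 198.71 215.15 228.74]meas.py:11: RuntimeWarning: All-NaN slice encountered
  im=np.mean(ims,0).astype(np.uint8); d=np.nan_to_num(np.nanmedian(ds,0)); cv2.imwrite(f"pics/{n}{tag}.png",im); np.save(f"{n}{tag}.npy",d)
```

```bash
F='pos|ce: \['; python3 -m creep '[[0,0,0.1,0,-1],[0,0,0.1,0,-1],[0,0,0.1,0,-1],[0,0,0,0,-1]]' | grep -E "$F"
python3 -m creep '[[0,0,0.1,0,-1],[0,0,0.1,0,-1],[0,0,0.05,0,-1],[0,0,0,0,-1]]' | grep -E "$F"
python3 -m creep '[[0,0,0.1,0,-1],[0,0,0,0,-1],[0,0,0,0,-1]]' | grep -E "$F"
```

```text
eef_pos: [621.5, 23.4, 203.2]
force: [0.7, 0.0, 0.7]
eef_pos: [621.7, 23.4, 193.6]
force: [-0.4, 0.1, 0.4]
eef_pos: [621.4, 23.5, 189.7]
force: [-0.3, -0.0, -0.1]
```

```bash
F='pos|time'; python3 -m creep '[[0,0,-0.2,0,-1],[0,0,-1,0,-1],[0,0,-1,0,-1],[-0.53,-0.71,0,0,-1],[-0.53,-0.71,0,0,-1],[-0.53,-0.71,0,0,-1],[-0.53,-0.71,0,0,-1],[-0.53,-0.71,0,0,-1],[-0.53,-0.71,0,0,-1],[0,0,0,0,-1]]' | grep -E "$F"; python3 meas.py 10 4;  python3 - <<'E'
import cv2,numpy as np
a=cv2.resize(cv2.imread("pics/top4.png")[150:260,250:350],(400,440),interpolation=2);b=cv2.resize(cv2.imread("pics/scene4.png")[110:220,180:280],(400,440),interpolation=2)
cv2.imwrite("pics/both4.png",np.hstack([a,b]))
E
```

```text
time: 17.1
eef_pos: [415.3, -46.4, 277.4]
top paddle 423 [-109.63    0.02  156.86] [154.49 155.52 156.9  158.29 159.22]
top pin 50 [-57.61  30.8  160.61] [159.38 159.94 160.62 161.27 161.7 ]
top tab 157 [-57.97  89.95 169.86] [169.23 169.57 169.87 170.12 170.4 ]
top bartop 28 [-58.04  59.04 234.49] [234.1  234.29 234.45 234.68 234.82]
top plate 1072 [-104.96    7.5    15.37] [14.55 14.95 15.39 15.78 16.16]
top arm 434 [-11.94   0.15 170.55] [162.02 165.37 170.64 177.25 179.39]
 arm slope [  0.14 172.19] z at -58: 164.22080790937176
scene paddle 203 [-111.4     1.45  157.7 ] [155.64 156.32 157.58 159.09 159.89]
scene pin 10 [-58.72  19.85 160.87] [159.47 160.02 160.93 161.93 162.53]
scene tab 105 [-58.04  90.32 170.54] [169.74 170.21 170.58 170.9  171.3 ]
scene bartop 28 [-57.85  59.85 233.29] [229.66 231.31 234.41 234.98 235.39]
scene plate 606 [-103.15   26.22   16.13] [15.3  15.68 16.11 16.59 16.95]
scene arm 392 [  2.11   1.15 165.54] [146.83 154.14 168.57 174.79 179.23]
 arm slope [  0.05 165.43] z at -58: 162.2536725980524
```

View pics/both4.png

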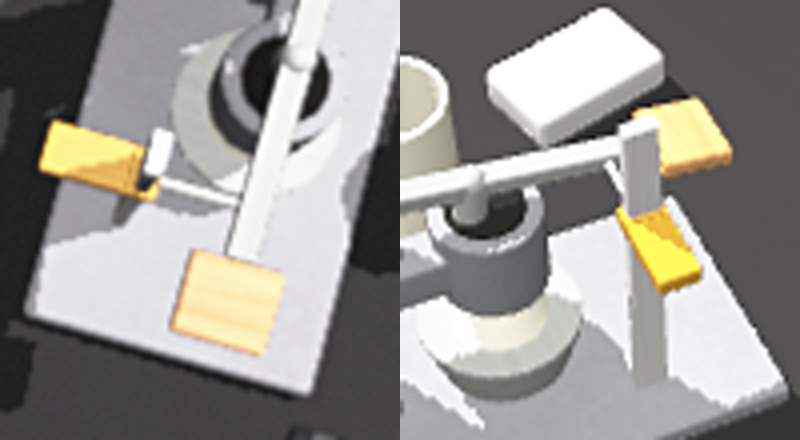

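Both crops: the tab has come down and sits at (95,160) left and (660,245) right; the lever hasn't moved. Tab top reads 169.9 raw, goal about 164.4, so 5.5 mm more (TCP about 184).

```bash
F='pos|ce: \['
python3 - <<'E'
from h import *
print(go([621.6,23.4,277]))
E
python3 -m creep '[[0.53,0.71,0,0,-1],[0.53,0.71,0,0,-1],[0.53,0.71,0,0,-1],[0.53,0.71,0,0,-1],[0.53,0.71,0,0,-1],[0.53,0.71,0,0,-1],[0,0,0,0,-1],[0,0,0,0,-1]]' | grep -E "$F"
python3 -m creep '[[0,0,0.5,0,-1],[0,0,0.5,0,-1],[0,0,0.5,0,-1],[0,0,0.3,0,-1],[0,0,0.2,0,-1],[0,0,0,0,-1],[0,0,0,0,-1]]' | grep -E "$F"
```

```text
[3.1788675  4.25734719 0.03242547]
eef_pos: [622.4, 23.9, 276.5]
force: [-0.3, -0.4, -0.8]
eef_pos: [621.6, 23.2, 198.9]
force: [-0.5, -0.5, -0.3]
```

```bash
F='pos|ce: \['; python3 -m creep '[[0,0,0.08,0,-1],[0,0,0.08,0,-1],[0,0,0.05,0,-1],[0,0,0.05,0,-1],[0,0,0,0,-1],[0,0,0,0,-1]]' | grep -E "$F"
```

```text
eef_pos: [622.0, 23.4, 188.1]
force: [0.3, 0.5, 0.3]
```

```bash
F='pos|ce: \['; python3 -m creep '[[0,0,0.03,0,-1],[0,0,0.03,0,-1],[0,0,0.03,0,-1],[0,0,0,0,-1],[0,0,0,0,-1]]' | grep -E "$F"
```

```text
eef_pos: [622.0, 23.4, 184.3]
force: [1.5, -1.3, 1.9]
```

Retreat and verify.

```bash
F='pos|time'; python3 -m creep '[[0,0,-0.2,0,-1],[0,0,-1,0,-1],[0,0,-1,0,-1],[-0.53,-0.71,0,0,-1],[-0.53,-0.71,0,0,-1],[-0.53,-0.71,0,0,-1],[-0.53,-0.71,0,0,-1],[-0.53,-0.71,0,0,-1],[-0.53,-0.71,0,0,-1],[0,0,0,0,-1]]' | grep -E "$F"; python3 meas.py 10 5|grep -E "tab|pin|paddle|bartop";  python3 - <<'E'
from h import *
import cv2,numpy as np
for n in ("top","scene"):
  for t in ("pointer","index","mug","jar","tin"):
    for r in robot.recognise(n,t)[:1]: print(n,t,cam2w(n,r["centre"]))
a=cv2.resize(cv2.imread("pics/top5.png")[150:260,250:350],(400,440),interpolation=2);b=cv2.resize(cv2.imread("pics/scene5.png")[110:220,180:280],(400,440),interpolation=2)
cv2.imwrite("pics/both5.png",np.hstack([a,b]))
# ridge of pin
a=np.radians(-17.7); R2=np.array([[np.cos(a),-np.sin(a)],[np.sin(a),np.cos(a)]]); O=np.array([609.5,-16.3])-R2@np.array([-58,59])
C=cloud("top",np.load("top5.npy")); P=C.copy(); P[...,:2]=(C[...,:2]-O)@R2
q=P[(abs(P[...,0]+58)<12)&(P[...,1]>14)&(P[...,1]<48)&(P[...,2]>130)&(P[...,2]<225)]
for y in range(14,48,6):
    s=q[(q[:,1]>=y)&(q[:,1]<y+6)]; print(y,len(s),s[:,2].max().round(1),s[:,2].mean().round(1))
for x0 in range(-85,60,25):
    s=P[(abs(P[...,1])<6)&(P[...,0]>x0)&(P[...,0]<x0+25)&(P[...,2]>155)&(P[...,2]<195)]; print("arm",s[:,0].mean().round(1),np.median(s[:,2]).round(2))
E
```

```text
time: 21.1
eef_pos: [414.9, -46.3, 270.9]
top paddle 424 [-109.59   -0.02  156.92] [154.59 155.5  157.   158.4  159.3 ]
top pin 50 [-57.61  30.8  160.59] [159.08 160.06 160.84 161.33 161.62]
top tab 152 [-58.08  90.06 164.64] [163.9  164.33 164.68 164.91 165.23]
top bartop 28 [-58.02  59.04 234.39] [233.87 234.21 234.38 234.62 234.94]
scene paddle 204 [-111.49    1.62  157.74] [155.61 156.47 157.61 159.01 159.9 ]
scene pin 11 [-58.64  19.28 160.87] [159.1  160.26 161.28 161.55 162.13]
scene tab 103 [-58.    90.23 165.34] [164.82 165.01 165.24 165.64 166.06]
scene bartop 29 [-57.67  60.1  233.33] [230.13 231.42 233.72 235.21 235.49]
top pointer [595.08599594 -77.13527967 164.58100824]
top index [616.54057894   8.55936392 167.13814103]
top mug [ 628.85381289 -265.9551751    44.59475225]
top jar [753.88610001  76.9646115  108.32062712]
top tin [ 476.34300989 -255.90572439   31.01375417]
scene pointer [618.72908353 -77.96985404 168.51285005]
scene index [678.91356196 -67.44254583  45.95145998]
scene mug [ 613.20516006 -267.99331055   74.15246511]
scene jar [778.38532555  94.2145294   90.869032  ]
scene tin [ 473.91404349 -245.82065345   27.73201572]
14 9 161.3 160.5
20 9 161.9 161.0
26 9 161.8 160.5
32 9 161.6 160.6
38 8 162.2 160.6
44 6 161.1 160.2
arm -72.4 162.57
arm -47.3 166.06
arm -22.5 169.46
arm 2.6 173.05
arm 27.1 177.6
arm 52.4 180.18
```

View pics/both5.png

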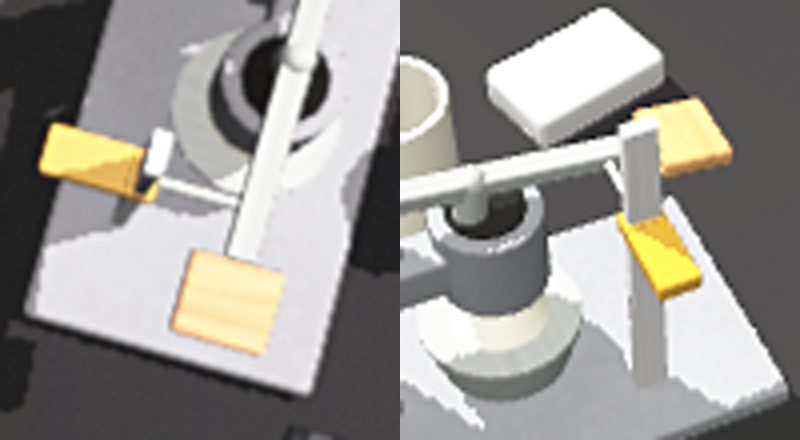

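The crops show the marker at (660,250) on the right and the lever still down; mug, jar and tin haven't moved. Marker index and pin centre both read about 158.6, so they are level. Handing in.

```bash
python3 -c "
from plant import robot
print(robot.finish_job())"
```

```text
the job is handed in; nothing more can be done
None
```

I pressed the lever down until it firmed up at about 12 N, let go and it stayed down, then slid the marker level with the pointer (both read about 158.6 mm up); mug, jar and tin were left in place and the job is handed in after about 22 s.

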